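Lock the tape roll on its bench stand

ROBOT

A 7-joint arm with a two-finger parallel gripper is mounted at the origin on the work surface. World frame = base frame: x ahead of the robot, y to its left, z up, the work surface at z = 0. Lengths are in m, angles in degrees, forces in N, time in s.
With the tool pointing down it reaches from about 0.425 to 0.95 m from the base axis. Payload 16.7 kg.
Tool frame: the origin (TCP) lies between the finger pads, 19 mm behind the fingertips; this is the grasp point; z points along the fingers, y is the direction in which the jaws open and shut (so a half turn about z gives the same grasp; the last joint's range is limited). The gripper opens to 94 mm and grips with 3 to 60 N. Pads are 16 mm wide; open, the fingers measure 119 mm over their backs; the gripper's body (75 mm by 177 mm) begins 78 mm behind the grasp point.
Start: joints at [65.861, 24.414, 4.234, 92.017, -1.954, 63.644, -3.845], TCP at [0.181, -0.65, 0.224] pointing down, gripper open.
Joint ranges: [-163.25, 163.25], [-28.42, 122.38], [-70.27, 78.77], [12.13, 141.07], [-58.53, 238.53], [9.26, 117.41], [-156.51, 156.51]. Speed limits (degrees/s): [108.29, 108.29, 136.94, 136.94, 172.46, 172.46, 172.46].

INTERFACE

Orientations are given as [roll, pitch, yaw] about the fixed x, y, z axes, in that order (R = Rz(yaw) Ry(pitch) Rx(roll)).
In Python, from station import * gives the robot as it stands.
- The arm moves only by the tool carry_out, never from a script. Its argument "motion" is a list of rows, each an object with "turn": the turn, a rotation vector about the tool's x, y, z in rad, a list of three; "xyz": the shift along the tool's x, y, z in m, a list of three; "claw": the opening in per cent of the stroke, from 0 (shut) to 100 (fully open). A call has 1 to 20 rows; each row shifts and turns the commanded pose from where the row before left it, along the tool's axes as they then stand; what a row does not reach is not made up. A row lasts 1/10 s, in which the tool goes at most 50 mm and 8.59 degrees, less where a joint would pass 70% of its speed; a pose out of reach is approached as far as the arm can. A call with a gripper value outside its range is refused whole. The fingers move at their own pace and stop on an object; the grip force is fixed at half the most. Time passes only in rows, so rows that do not move let the fingers close. It gives the time, the measured TCP pose, the force and the opening at its end, in the units of the state.
- observe(): the state, without advancing time (a new reading comes with each control period).
- grab_frame(name): name is "scene" or "top" or "wrist"; returns the picture (384x512x3 uint8, red, green, blue); there is no depth.
- camera_params(name): a dict with "camera_matrix" (3x3 intrinsics, pixels), "R" (3x3) and "t" (3): a world point X has camera coordinates R X + t. Camera axes: x right, y down, z forward; pixel columns grow to the right and rows downward; lengths in m; the calibration is good to about 2 mm. A picture is of the moment at which its call begins: read the wrist's pose just before it. camera_params takes no time and is no camera call; for the wrist camera it gives the pose at the moment of the call.
- close_job(): hands the job in, once; it reports no verdict.
Trained networks look in the newest picture that a camera, given by its name, has taken for a name from the list of things; names that differ only in an ending like _2 or _b are one class to them, and where a whole thing is asked for, a point or a joint stands for the part that bears it (a point fixed in the world has none). Each returns a list of dicts, best first, with "p" (0 to 1); they miss things now and then, are a little off and sometimes report something else, mostly with a low value. They report only what shows in the picture. A call takes as long as a camera call.
- spot_in(name, camera): "point" ([column, row] in pixels, amid what is visible of it).
- outline_of(name, camera): "region" (384x512 bool, what is visible of it) and "point" ([column, row] in pixels, amid what is visible of it).
- tip_of(name, camera): "point" ([column, row] in pixels: a listed point, or the origin of a listed thing).
The state is a dict: "time": time; "q": joint angles; "qd": joint speeds; "effort": joint torques, N m; "tool_pos": TCP position; "orientation": TCP orientation; "wrist_force": force on the tool from outside, world axes, zero at the start; "ft_torque": the same for the moment, N m; "finger_gap": finger opening in m.
Only numpy, scipy, OpenCV 4.12 (cv2) and the standard library are available. Lean on these libraries where they do the work, as an engineer would, in place of code of your own. Each camera call takes 0.05 s, during which the arm holds its last target.

TASK

Lock the packing-tape roll on its tilted bench stand: turn the collar clockwise by its red grip, all the way until it comes up firmly against its stop and the white end of the grip points at the barrel bolt with the green marks. Then push the bolt by its brass knob fully home into the collar's notch. Leave the other things on the bench where they are.

Things in the scene. Friction and masses are not known exactly. Their poses are not given: they have to be found in the camera images.
- stand: Grey tape-roll stand fixed to the bench. Origin on the bench; foot 12 mm high, x from -100 to 150, y from -125 to 145 mm in its own frame. Its head leans 35 degrees from vertical towards the stand's own -x: an aluminium plate with a tan tape roll (radius 50, 46 mm deep) and the lock collar on top of the roll.
- light_tube (a point): Middle of a fixed white light tube (radius 9 mm, 200 mm long, along its own y) 353 mm above the bench, over the collar and bolt. From each end a 12 mm aluminium arm runs back at the same height to a post (own +x, 144 mm away). It bars a gripper coming straight down: come along the collar's axis, tilted 35 degrees, from the stand's -x side.
- collar_grip (a point): Point on the collar's axis where the TCP grips: 22 mm above its black flange (radius 46, 14 mm thick), in the red bar that stands across the flange: 66 mm long, 14 thick, 30 tall, top 8 mm above this point, white at one end (18 mm). Turns with the collar: x along the bar to the white end, y across it (close fingers along y), z outward along the axis, 35 degrees from vertical.
- collar (a joint): Turn of the collar, rad, 0 to 2.4, growing clockwise seen looking down on it (about the point's -z). 2.4 is the hard stop = locked: the white end, and the notch in the flange's rim under it (16 mm wide, 14 deep), then face the bolt. Starts at 0 to 0.4. Stays where it is left; friction about 0.15 N m.
- bolt_knob (a point): Point in the bolt's brass knob where the TCP grips. The knob is a post 14 mm across, parallel to the collar's axis; its top is 15 mm above this point, the green-marked guides' tops 22 mm below. Axes: x up the slope, -y the way the bolt slides to lock (towards the collar's axis), z outward, parallel to that axis. With the bolt at 0 the knob is 92 mm from the collar's axis.
- bolt (a joint): Slide of the steel barrel bolt (10 mm rod, round nose), m: 0 drawn back, 0.022 fully home with its nose in the collar's notch. Starts at 0 to 0.003. If the collar is more than about 8 degrees short of its stop, the nose strikes the rim at 0.005 to 0.008 and goes no further. Friction about 2 N; stays where it is left.
- spare_roll: Loose spare tape roll lying flat: radius 50, 48 mm tall; origin at the centre of its underside. Leave alone.
- squeegee: Loose yellow plastic squeegee, about 140 x 70 x 9 mm, lying flat. Leave alone.
- knife: Loose black and orange utility knife, closed, 130 x 20 x 16 mm. Leave alone.
- tape_gun: Loose hand tape gun lying on its side: red frame, tan roll, black handle; about 250 x 100 x 56 mm. Leave alone.
- sign_a: Loose white plastic paddle sign with a purple patch, about 285 x 120 x 30 mm. Leave alone.
- carton: Small loose cardboard carton 120 x 90 x 60 mm. Leave alone.

How it is judged:
By the outcome, as a careful person would: the job done as asked, in the order asked, and still so for the second after the job is handed in, with the robot touching nothing.
It also fails if it takes over 58 s, if anything falls off the work surface, if the arm or the gripper's body presses on something with over 40 N, if the wrist force passes 120 N, or if a joint passes its speed limit or range.

## Working session

There is one attempt and no reset: what is moved stays moved. The work goes in short steps, Python scripts to look and compute and a tool call to move; the robot and the scene stay as the last step left them, time stands still between calls to the robot, and variables do not carry over. Pictures are saved under pics/ and viewed, and the job is handed in when it is done.

Besides the shell and the picture viewer there is one more tool, called as name(argument=value, ...) on one line, values as JSON. carry_out: Moves the arm, as the interface text tells. Its arguments: {"type":"object","properties":{"motion":{"type":"array","items":{"type":"object","properties":{"turn":{"type":"array","items":{"type":"number"}},"xyz":{"type":"array","items":{"type":"number"}},"claw":{"type":"number"}}}}},"required":["motion"]}

```bash
mkdir -p pics; ls; cat > h.py <<'E'
from station import *
import numpy as np, cv2
from scipy.spatial.transform import Rotation as R
def save(n,im): cv2.imwrite('pics/'+n+'.png',cv2.cvtColor(im,cv2.COLOR_RGB2BGR))
E
python3 - <<'E'
from h import *
s=observe();print({k:s[k] for k in('time','tool_pos','orientation','wrist_force','finger_gap')})
for c in('scene','top'):
    save(c+'0',grab_frame(c)); p=camera_params(c); print(c,np.round(p['camera_matrix'],1).tolist(),np.round(p['R'],3).tolist(),np.round(p['t'],3).tolist())
    for n in('collar_grip','bolt_knob','light_tube','stand'):
        print(n,[(np.round(d['point'],1).tolist(),round(d['p'],2)) for d in tip_of(n,c)][:3])
print(observe()['time'])
E
```

```text
pics
{'time': 0.0, 'tool_pos': array([ 0.18106168, -0.64981343,  0.22358898]), 'orientation': array([-1.79927570e+02,  4.98052163e-03,  1.55699086e+01]), 'wrist_force': array([ 0.69068787, -0.23224311, -0.36110934]), 'finger_gap': 0.0938516870598033}
scene [[381.7, 0.0, 259.4], [0.0, 381.7, 190.5], [0.0, 0.0, 1.0]] [[0.412, 0.911, 0.016], [0.505, -0.214, -0.836], [-0.758, 0.353, -0.548]] [-0.176, -0.089, 1.768]
collar_grip [([252.3, 228.7], 0.73)]
bolt_knob [([243.2, 209.5], 0.53)]
light_tube [([260.9, 171.7], 0.96)]
stand [([254.9, 259.9], 0.91), ([315.1, 244.1], 0.16)]
top [[453.5, 0.0, 254.8], [0.0, 453.5, 198.4], [0.0, 0.0, 1.0]] [[-0.015, -1.0, -0.002], [-0.989, 0.015, -0.148], [0.148, 0.0, -0.989]] [-0.002, 0.524, 1.894]
collar_grip [([282.9, 171.5], 0.79)]
bolt_knob [([282.1, 189.0], 0.47)]
light_tube [([279.8, 157.0], 0.87)]
stand [([272.4, 175.2], 0.84)]
0.5
```

```bash
python3 - <<'E'
import cv2
for c in('scene','top'):
    im=cv2.imread(f'pics/{c}0.png'); 
    a=im[120:300,160:400] if c=='scene' else im[90:270,160:400]
    cv2.imwrite(f'pics/{c}0z.png',cv2.resize(a,None,fx=3.3,fy=3.3,interpolation=cv2.INTER_CUBIC))
E
```

```text
(no output)
```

View pics/scene0.png

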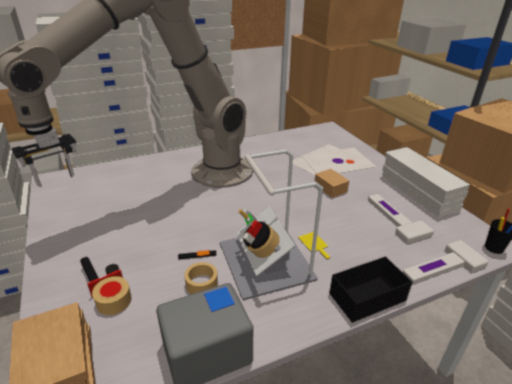

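View pics/top0.png

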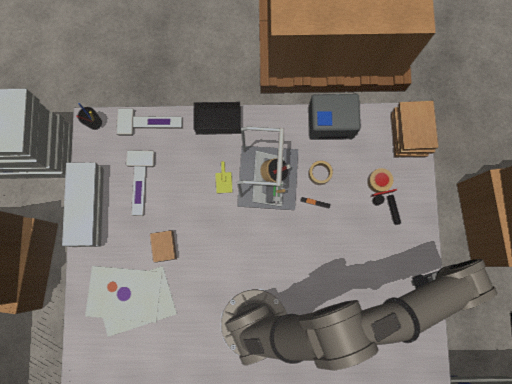

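```bash
sleep 1
```

```text
(no output)
```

View pics/scene0z.png

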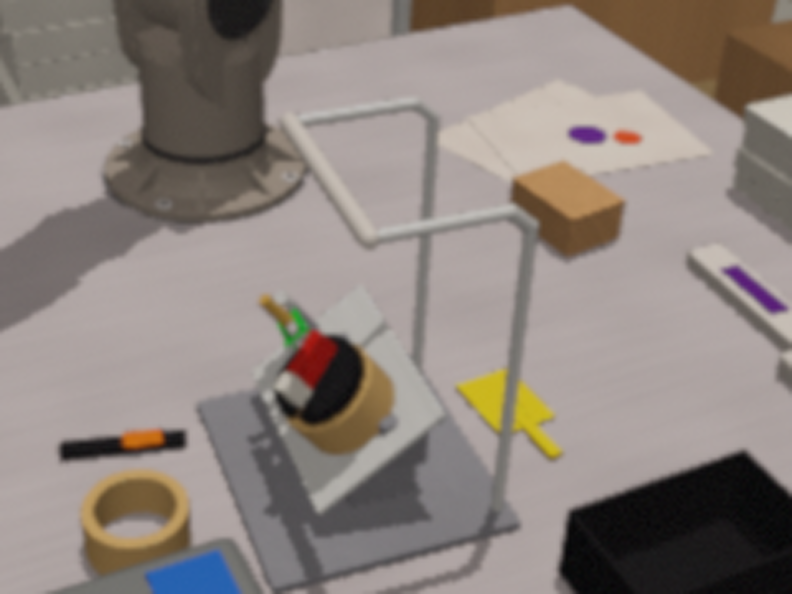

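View pics/top0z.png

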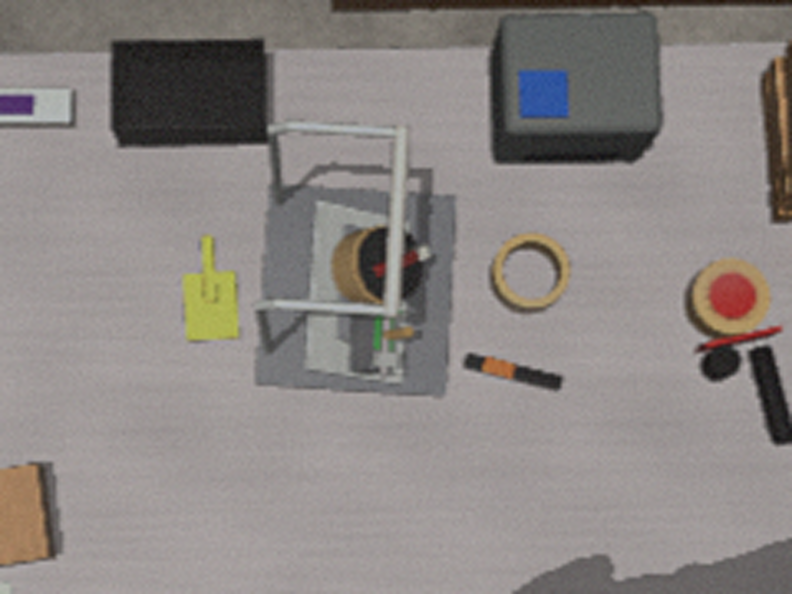

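The scene view shows the stand at about (265,255), with its head leaning towards −y. The grip's white end is at (250,239) and the green-marked bolt and knob are at (243,212). In the top view the white end points right and slightly up at (289,167), and the bolt lies towards the robot at (280,190). Next I'll triangulate.

```bash
cat >> h.py <<'E'
def ray(c,px,p=None):
    p=p or camera_params(c); K=p['camera_matrix'];Rm=np.array(p['R']);t=np.array(p['t'])
    d=Rm.T@np.linalg.solve(K,[px[0],px[1],1.]); return -Rm.T@t, d/np.linalg.norm(d)
def tri(rays):
    A=np.zeros((3,3));b=np.zeros(3)
    for o,d in rays:
        M=np.eye(3)-np.outer(d,d);A+=M;b+=M@o
    x=np.linalg.solve(A,b); return x,[np.linalg.norm((np.eye(3)-np.outer(d,d))@(x-o))*1000 for o,d in rays]
def proj(c,X,p=None):
    p=p or camera_params(c); v=np.array(p['R'])@X+p['t']; v=np.array(p['camera_matrix'])@v; return v[:2]/v[2]
E
python3 - <<'E'
from h import *
pts={'grip':((252.3,228.7),(282.9,171.5)),'knob':((243.2,209.5),(282.1,189.0)),'tube':((260.9,171.7),(279.8,157.0)),'white':((249,237.5),(288.5,167.3))}
for n,(a,b) in pts.items(): 
    x,e=tri([ray('scene',a),ray('top',b)]); print(n,x.round(4),np.round(e,1))
# stand corners from top at z=.012
def onplane(px,z):
    o,d=ray('top',px); return (o+d*(z-o[2])/d[2]).round(4)
for n,u in {'br':(443,393),'tr':(455,197),'bl':(257,383),'tl':(270,187)}.items(): print(n,onplane((160+u[0]/3.3,90+u[1]/3.3),.012))
for n,u in {'t1':(400,130),'t2':(392,308),'a1':(270,130),'a2':(260,305)}.items(): print(n,onplane((160+u[0]/3.3,90+u[1]/3.3),.353))
E
```

```text
grip [ 0.6165 -0.1189  0.1551] [6.1 6.1]
knob [ 0.5403 -0.1149  0.1759] [3.5 3.5]
tube [ 0.6268 -0.0972  0.3588] [4.8 4.8]
white [ 0.6368 -0.1408  0.1431] [8.2 8.2]
br [ 0.4782 -0.1784  0.012 ]
tr [ 0.7407 -0.2017  0.012 ]
bl [0.4951 0.0641 0.012 ]
tl [0.7582 0.0443 0.012 ]
t1 [ 0.7293 -0.1094  0.353 ]
t2 [ 0.5297 -0.096   0.353 ]
a1 [0.7315 0.0342 0.353 ]
a2 [0.5352 0.0471 0.353 ]
```

```bash
cat >> h.py <<'E'
YAW=85.9
def setframe(yaw=None):
    c,s=np.cos(np.radians(yaw or YAW)),np.sin(np.radians(yaw or YAW))
    xs=np.array([c,s,0]);ys=np.array([-s,c,0]);zs=np.array([0,0,1.])
    a=np.sin(np.radians(35));b=np.cos(np.radians(35))
    ax=-a*xs+b*zs; up=b*xs+a*zs
    return up,ys,ax   # up-slope, stand y, axis
def Rtool(heading,yaw=None):
    # tool x = up*cos(h)+ys*sin(h) in collar plane (h: ccw about axis from upslope)
    up,ys,ax=setframe(yaw); h=np.radians(heading)
    x=up*np.cos(h)+ys*np.sin(h); z=-ax; return np.column_stack([x,np.cross(z,x),z])
def pose():
    s=observe(); return np.array(s['tool_pos']),R.from_euler('xyz',s['orientation'],degrees=True).as_matrix()
def rows(Pt,Rt,n,P0=None,R0=None,dp=4):
    if P0 is None: P0,R0=pose()
    rv=R.from_matrix(R0.T@Rt).as_rotvec()/n
    P,Rc=P0.copy(),R0.copy(); rv=np.round(rv,4)
    print('turn/row',rv.tolist(),'deg/row',np.degrees(np.linalg.norm(rv)).round(2))
    for i in range(n):
        tgt=P0+(Pt-P0)*(i+1)/n
        d=np.round(Rc.T@(tgt-P),dp); P=P+Rc@d; Rc=Rc@R.from_rotvec(rv).as_matrix(); print(d.tolist())
E
python3 - <<'E'
from h import *
p=camera_params('wrist'); P,Rm=pose(); Rc=np.array(p['R']); C=-Rc.T@p['t']
print('cam in tool',(Rm.T@(C-P)).round(4),'axes',(Rm.T@Rc.T).round(3).tolist(),np.round(p['camera_matrix'],1).tolist())
up,ys,ax=setframe(); print(up,ys,ax)
g=np.array([.6165,-.1189,.1551]); 
rows(g+.2*ax,Rtool(0),14,dp=3)
E
```

```text
cam in tool [ 0.0776 -0.001  -0.1618] axes [[0.0, -0.964, -0.266], [1.0, 0.001, -0.001], [0.001, -0.266, 0.964]] [[315.7, 0.0, 255.8], [0.0, 315.7, 195.2], [0.0, 0.0, 1.0]]
[0.05856728 0.81705566 0.57357644] [-0.99744078  0.07149744  0.        ] [-0.04100925 -0.57210853  0.81915204]
turn/row [0.0267, 0.0379, -0.0848] deg/row 5.54
[0.037, -0.02, -0.007]
[0.04, -0.018, -0.005]
[0.04, -0.014, -0.002]
[0.042, -0.011, -0.001]
[0.043, -0.007, 0.0]
[0.043, -0.003, 0.003]
[0.043, 0.0, 0.004]
[0.042, 0.004, 0.006]
[0.042, 0.008, 0.008]
[0.041, 0.012, 0.008]
[0.039, 0.015, 0.01]
[0.037, 0.018, 0.011]
[0.035, 0.023, 0.011]
[0.033, 0.025, 0.012]
```

carry_out(motion=[{"turn":[0.027,0.038,-0.085],"xyz":[0.037,-0.02,-0.007]},{"turn":[0.027,0.038,-0.085],"xyz":[0.04,-0.018,-0.005]},{"turn":[0.027,0.038,-0.085],"xyz":[0.04,-0.014,-0.002]},{"turn":[0.027,0.038,-0.085],"xyz":[0.042,-0.011,-0.001]},{"turn":[0.027,0.038,-0.085],"xyz":[0.043,-0.007,0]},{"turn":[0.027,0.038,-0.085],"xyz":[0.043,-0.003,0.003]},{"turn":[0.027,0.038,-0.085],"xyz":[0.043,0,0.004]},{"turn":[0.027,0.038,-0.085],"xyz":[0.042,0.004,0.006]},{"turn":[0.027,0.038,-0.085],"xyz":[0.042,0.008,0.008]},{"turn":[0.027,0.038,-0.085],"xyz":[0.041,0.012,0.008]}])

```text
schema error: expected keys turn, xyz, claw
```

carry_out(motion=[{"turn":[0.027,0.038,-0.085],"xyz":[0.037,-0.02,-0.007],"claw":100},{"turn":[0.027,0.038,-0.085],"xyz":[0.04,-0.018,-0.005],"claw":100},{"turn":[0.027,0.038,-0.085],"xyz":[0.04,-0.014,-0.002],"claw":100},{"turn":[0.027,0.038,-0.085],"xyz":[0.042,-0.011,-0.001],"claw":100},{"turn":[0.027,0.038,-0.085],"xyz":[0.043,-0.007,0],"claw":100},{"turn":[0.027,0.038,-0.085],"xyz":[0.043,-0.003,0.003],"claw":100},{"turn":[0.027,0.038,-0.085],"xyz":[0.043,0,0.004],"claw":100},{"turn":[0.027,0.038,-0.085],"xyz":[0.042,0.004,0.006],"claw":100},{"turn":[0.027,0.038,-0.085],"xyz":[0.042,0.008,0.008],"claw":100},{"turn":[0.027,0.038,-0.085],"xyz":[0.041,0.012,0.008],"claw":100}])

```text
time: 1.5
tool_pos: [0.4873, -0.351, 0.2929]
orientation: [-174.9, -25.5, 64.2]
wrist_force: [1.4, -0.4, -0.4]
finger_gap: 0.0938
```

```bash
python3 - <<'E'
from h import *
up,ys,ax=setframe()
g=np.array([.6165,-.1189,.1551]); print(np.round(observe()['q'],1))
rows(g+.2*ax,Rtool(0),5,dp=3)
save('w1',grab_frame('wrist'))
for n in('collar_grip','bolt_knob'): print(n,[(np.round(d['point'],1).tolist(),round(d['p'],2)) for d in tip_of(n,'wrist')][:3])
E
```

```text
[ 55.   23.6 -17.1  89.3 -17.   79.7  18.7]
turn/row [0.0208, 0.0298, -0.0669] deg/row 4.36
[0.031, 0.012, 0.008]
[0.03, 0.015, 0.008]
[0.028, 0.016, 0.01]
[0.027, 0.019, 0.009]
[0.025, 0.021, 0.01]
collar_grip [([296.3, 10.7], 0.7)]
bolt_knob [([218.5, 40.0], 0.65)]
```

View pics/w1.png

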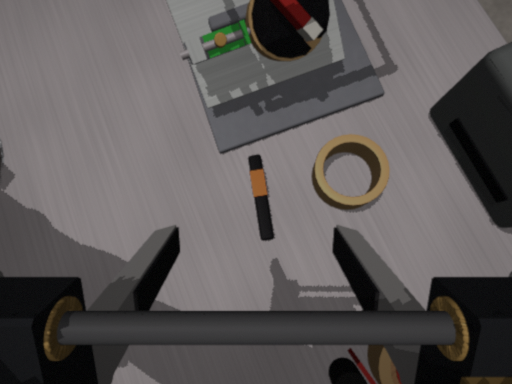

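The wrist view shows the collar at (288,15), the white end at (313,27) and the knob at (221,40).

carry_out(motion=[{"turn":[0.021,0.03,-0.067],"xyz":[0.031,0.012,0.008],"claw":100},{"turn":[0.021,0.03,-0.067],"xyz":[0.03,0.015,0.008],"claw":100},{"turn":[0.021,0.03,-0.067],"xyz":[0.028,0.016,0.01],"claw":100},{"turn":[0.021,0.03,-0.067],"xyz":[0.027,0.019,0.009],"claw":100},{"turn":[0.021,0.03,-0.067],"xyz":[0.025,0.021,0.01],"claw":100},{"turn":[0,0,0],"xyz":[0,0,0],"claw":100},{"turn":[0,0,0],"xyz":[0,0,0],"claw":100}])

```text
time: 2.35
tool_pos: [0.6082, -0.2352, 0.3175]
orientation: [-179.8, -35.0, 85.7]
wrist_force: [-0.5, -0.9, -0.1]
finger_gap: 0.0941
```

```bash
python3 - <<'E'
from h import *
s=observe();print(s['time'],s['tool_pos'],s['orientation'],np.round(s['q'],1))
p=camera_params('wrist'); im=grab_frame('wrist'); save('w2',im); np.save('w2.npy',im)
import pickle; pickle.dump(p,open('w2.pkl','wb'))
for n in('collar_grip','bolt_knob'): print(n,[(np.round(d['point'],1).tolist(),round(d['p'],2)) for d in tip_of(n,'wrist')][:3])
E
```

```text
2.35 [ 0.60821783 -0.23515051  0.3175105 ] [-179.83078164  -35.01182021   85.69006512] [ 47.2  30.9 -24.7  79.6 -20.3  85.2  24.1]
collar_grip [([260.9, 175.4], 0.76)]
bolt_knob [([184.0, 178.5], 0.67)]
```

View pics/w2.png

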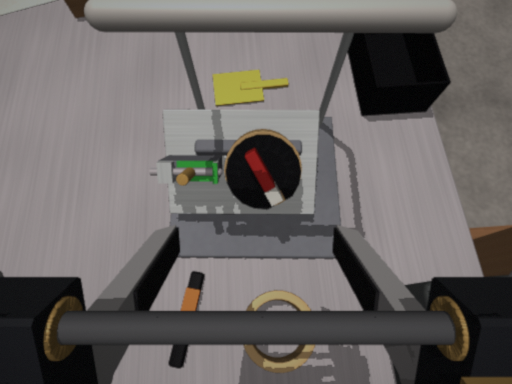

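The wrist view is centred: the collar is at (263,170), the red bar runs from (257,155) to the white end at (273,197), and the knob is at (185,176), left of the collar. The head is squared to the image.

```bash
python3 - <<'E'
from h import *
import pickle
p2=pickle.load(open('w2.pkl','rb'))
# w1 params
T=np.array([.0776,-.001,-.1618]); A=np.array([[0,-.964,-.266],[1,.001,-.001],[.001,-.266,.964]])
R1=R.from_euler('xyz',[-174.9,-25.5,64.2],degrees=True).as_matrix();P1=np.array([.4873,-.351,.2929])
C=P1+R1@T; Rw=(R1@A).T; p1=dict(camera_matrix=p2['camera_matrix'],R=Rw,t=-Rw@C)
for n,s,t,a,b in (('grip',(252.3,228.7),(282.9,171.5),(296.3,10.7),(260.9,175.4)),('knob',(243.2,209.5),(282.1,189),(218.5,40),(184,178.5)),('tipknob',None,None,(221,40),(185,176)),('white',None,None,(313,27),(273,197)),):
    rs=[ray('w',a,p1),ray('w',b,p2)]
    print(n,*[x.round(4) if i==0 else np.round(x,1) for i,x in enumerate(tri(rs))])
    if s: 
        rs+= [ray('scene',s),ray('top',t)]; print('  all',*[x.round(4) if i==0 else np.round(x,1) for i,x in enumerate(tri(rs))])
# bar angle in image
im=np.load('w2.npy').astype(int); r,g,b=im[...,0],im[...,1],im[...,2]
H=np.zeros(r.shape,bool);H[135:215,220:305]=1
up,ys,ax=setframe(); gp=np.array([.6165,-.1189,.1551])+ax*.008
def pl(px):
    o,d=ray('w',px,p2); X=o+d*((gp-o)@ax)/(d@ax); return np.array([(X-gp)@up,(X-gp)@ys])*1000
red=H&(r>100)&(g<60); print(red.sum()); 
whi=H&(r>140)&(g>130)&(b>120)
hull=np.argwhere(whi); sel=[(x,y) for y,x in hull if 255<x<290 and 180<y<210]
m=np.array(sel).mean(0); yx=np.argwhere(red); rm=yx.mean(0)[::-1]
print('red',rm,'white',m,pl(rm),pl(m)); v=pl(m)-pl(rm); print('bar heading',np.degrees(np.arctan2(v[1],v[0])))
cv2.imwrite('pics/w2z.png',cv2.resize(cv2.imread('pics/w2.png')[120:230,140:320],None,fx=4.4,fy=4.4,interpolation=cv2.INTER_CUBIC))
E
```

```text
grip [ 0.6228 -0.1204  0.1585] [1.3 1.3]
  all [ 0.6204 -0.1199  0.1578] [3.6 1.7 5.5 8.1]
knob [ 0.5319 -0.1148  0.1564] [1.1 1.1]
  all [ 0.5353 -0.1171  0.1681] [6.7 3.3 8.5 5.1]
tipknob [ 0.5337 -0.1117  0.153 ] [0.7 0.7]
white [ 0.6339 -0.1444  0.1522] [0.1 0.1]
245
red [254.50612245 161.31428571] white [273.62 197.26] [19.23486235  1.88013396] [-22.89708996 -20.16817627]
bar heading -152.37623339695085
```

View pics/w2z.png

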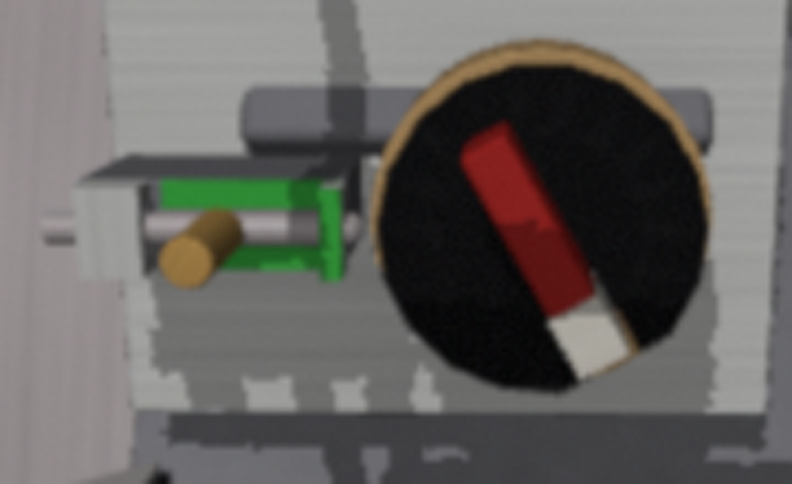

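```bash
cat > fit.py <<'E'
from h import *
import pickle
from scipy.optimize import least_squares
p2=pickle.load(open('w2.pkl','rb'))
z=lambda u,v:np.array([140+(u+.5)/4.4-.5,120+(v+.5)/4.4-.5])
def model(x):
    g=x[:3]; up,ys,ax=setframe(x[3]); f=g-.022*ax
    out=[proj('w',g+.008*ax,p2)]
    c=[proj('w',f+.046*(up*np.cos(t)+ys*np.sin(t)),p2) for t in np.linspace(0,2*np.pi,73)]
    c=np.array(c); out+= [np.array([c[:,0].min(),c[:,0].max()]),np.array([c[:,1].min(),c[:,1].max()])]
    k=g+ys*(.092-x[4])+x[5]*ax
    out+=[proj('w',k+.015*ax,p2)]
    return np.concatenate(out)
meas=np.concatenate([z(544,255),[z(379,0)[0],z(710,0)[0]],[z(0,65)[1],z(0,392)[1]],z(188,261)])
x0=np.array([.62,-.12,.157,85.9,.0015,.0])
pri=np.array([np.inf,np.inf,np.inf,1.,.0015,.02])
r=least_squares(lambda x:np.concatenate([model(x)-meas,((x-x0)/pri)]),x0,x_scale=[.01,.01,.01,1,.01,.01])
print(r.x.round(4),(model(r.x)-meas).round(2))
up,ys,ax=setframe(r.x[3]);g=r.x[:3]
kn=g+ys*(.092-r.x[4])+r.x[5]*ax; print('knob',kn.round(4))
for c in('scene','top'): print(c,proj(c,g),proj(c,kn))
E
python3 fit.py
```

```text
[ 6.24800e-01 -1.20900e-01  1.59000e-01  8.57513e+01  1.50000e-03
 -1.00000e-03] [ 0.41  0.23 -0.29 -0.16 -0.05 -0.22  0.01  0.02]
knob [ 0.5346 -0.1136  0.1582]
scene [250.79257942 229.49642011] [241.84587149 212.89598192]
top [282.02015506 168.71081741] [280.72910621 190.83855687]
```

```bash
cat >> h.py <<'E'
YAW=85.75
G=np.array([.6248,-.1209,.1590]); UP,YS,AX=setframe(85.75); KN=np.array([.5346,-.1136,.1582])
E
python3 - <<'E'
from h import *
rows(G+.09*AX,Rtool(28.),7)
E
```

```text
turn/row [-0.0002, 0.0001, -0.0702] deg/row 4.02
[0.0006, 0.0013, 0.0153]
[0.0006, 0.0013, 0.0152]
[0.0004, 0.0013, 0.0153]
[0.0003, 0.0013, 0.0153]
[0.0003, 0.0014, 0.0153]
[0.0001, 0.0014, 0.0152]
[0.0001, 0.0014, 0.0153]
```

carry_out(motion=[{"turn":[0,0,-0.07],"xyz":[0.0005,0.0013,0.0153],"claw":100},{"turn":[0,0,-0.07],"xyz":[0.0005,0.0013,0.0153],"claw":100},{"turn":[0,0,-0.07],"xyz":[0.0004,0.0013,0.0153],"claw":100},{"turn":[0,0,-0.07],"xyz":[0.0003,0.0013,0.0153],"claw":100},{"turn":[0,0,-0.07],"xyz":[0.0003,0.0014,0.0153],"claw":100},{"turn":[0,0,-0.07],"xyz":[0.0001,0.0014,0.0153],"claw":100},{"turn":[0,0,-0.07],"xyz":[0.0001,0.0014,0.0153],"claw":100},{"turn":[0,0,0],"xyz":[0,0,0],"claw":100},{"turn":[0,0,0],"xyz":[0,0,0],"claw":100}])

```text
time: 3.4
tool_pos: [0.6213, -0.1721, 0.233]
orientation: [161.9, -30.5, 118.6]
wrist_force: [0.7, -0.4, 0.3]
finger_gap: 0.0941
```

```bash
python3 - <<'E'
from h import *
s=observe();print(s['time'],s['tool_pos'],s['orientation'],np.round(s['q'],1))
p=camera_params('wrist'); im=grab_frame('wrist')
im2=im.copy()
for X in (G+.008*AX,G-.022*AX,KN+.015*AX): cv2.circle(im2,tuple(int(round(v)) for v in proj('w',X,p)),2,(0,255,255),-1)
save('w3',im2)
P,Rm=pose(); e=Rm.T@(G+.003*AX-P); print('to go',e.round(4))
rows(G+.003*AX,Rtool(28.),8)
E
```

```text
3.4 [ 0.62125878 -0.17212168  0.23304471] [161.93941194 -30.48025787 118.59399792] [ 47.9  33.7 -32.   87.9 -17.4  73.   49.3]
to go [-0.0002 -0.0006  0.0874]
turn/row [-0.0001, 0.0, -0.0003] deg/row 0.02
[-0.0, -0.0001, 0.0109]
[-0.0, -0.0, 0.011]
[-0.0001, -0.0001, 0.0109]
[0.0, -0.0001, 0.0109]
[-0.0, -0.0001, 0.0109]
[-0.0, -0.0001, 0.011]
[-0.0, -0.0, 0.0109]
[-0.0001, -0.0001, 0.0109]
```

View pics/w3.png

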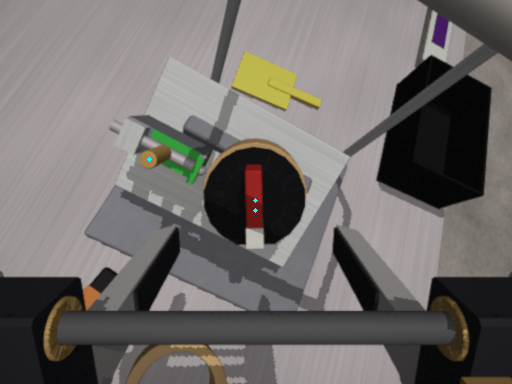

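The fitted points land on the bar, the flange centre and the knob, and the bar is aligned with the tool. I'll descend and grip.

carry_out(motion=[{"turn":[0,0,0],"xyz":[0,-0.0001,0.012],"claw":100},{"turn":[0,0,0],"xyz":[0,-0.0001,0.012],"claw":100},{"turn":[0,0,0],"xyz":[0,-0.0001,0.012],"claw":100},{"turn":[0,0,0],"xyz":[0,-0.0001,0.012],"claw":100},{"turn":[0,0,0],"xyz":[0,-0.0001,0.012],"claw":100},{"turn":[0,0,0],"xyz":[0,-0.0001,0.012],"claw":100},{"turn":[0,0,0],"xyz":[0,0,0.009],"claw":100},{"turn":[0,0,0],"xyz":[0,0,0.006],"claw":100},{"turn":[0,0,0],"xyz":[0,0,0],"claw":100},{"turn":[0,0,0],"xyz":[0,0,0],"claw":100}])

```text
time: 4.45
tool_pos: [0.6247, -0.1216, 0.1614]
orientation: [161.8, -30.5, 118.8]
wrist_force: [-0.0, 0.6, -0.0]
finger_gap: 0.0945
```

carry_out(motion=[{"turn":[0,0,0],"xyz":[0,0,0],"claw":0},{"turn":[0,0,0],"xyz":[0,0,0],"claw":0},{"turn":[0,0,0],"xyz":[0,0,0],"claw":0},{"turn":[0,0,0],"xyz":[0,0,0],"claw":0},{"turn":[0,0,0],"xyz":[0,0,0],"claw":0},{"turn":[0,0,0],"xyz":[0,0,0],"claw":0},{"turn":[0,0,0],"xyz":[0,0,0],"claw":0},{"turn":[0,0,0],"xyz":[0,0,0],"claw":0}])

```text
time: 5.25
tool_pos: [0.6246, -0.1214, 0.1613]
orientation: [161.8, -30.5, 118.8]
wrist_force: [-0.8, -0.2, 0.3]
finger_gap: 0.0334
```

```bash
python3 - <<'E'
from h import *
s=observe();print(s['time'],s['finger_gap'],s['wrist_force'],s['ft_torque'],np.round(s['q'],1))
P,Rm=pose(); print((Rm.T@(G+.003*AX-P)).round(4))
save('w4',grab_frame('wrist'))
E
```

```text
5.25 0.03337733991030031 [-0.82357102 -0.19716316  0.34989503] [-0.53641024 -0.1219692  -0.04507517] [ 45.1  36.3 -32.6  94.1 -17.3  63.4  49.4]
[-0.0008 -0.0003 -0.0008]
```

View pics/w4.png

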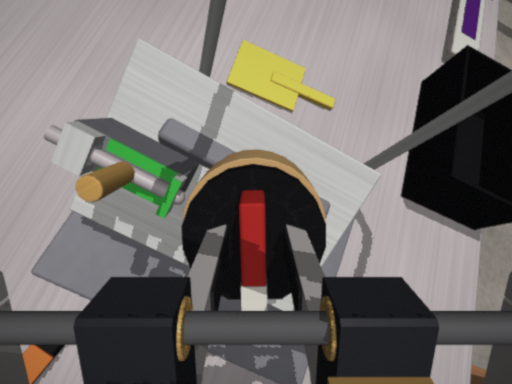

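The fingers are straddling the bar at (253,240) and are still closing.

carry_out(motion=[{"turn":[0,0,0],"xyz":[0,0,0],"claw":0},{"turn":[0,0,0],"xyz":[0,0,0],"claw":0},{"turn":[0,0,0],"xyz":[0,0,0],"claw":0},{"turn":[0,0,0],"xyz":[0,0,0],"claw":0},{"turn":[0,0,0],"xyz":[0,0,0],"claw":0}])

```text
time: 5.8
tool_pos: [0.6233, -0.1219, 0.1608]
orientation: [162.0, -30.5, 118.8]
wrist_force: [-7.9, -3.6, 1.9]
finger_gap: 0.014
```

carry_out(motion=[{"turn":[0,0,0],"xyz":[0,-0.0013,0],"claw":0},{"turn":[0,0,0.04],"xyz":[0,0,0],"claw":0},{"turn":[0,0,0.08],"xyz":[0,0,0],"claw":0},{"turn":[0,0,0.08],"xyz":[0,0,0],"claw":0},{"turn":[0,0,0.08],"xyz":[0,0,0],"claw":0},{"turn":[0,0,0.08],"xyz":[0,0,0],"claw":0},{"turn":[0,0,0.08],"xyz":[0,0,0],"claw":0},{"turn":[0,0,0.08],"xyz":[0,0,0],"claw":0},{"turn":[0,0,0],"xyz":[0,0,0],"claw":0}])

```text
time: 6.7
tool_pos: [0.6247, -0.1217, 0.1611]
orientation: [-178.7, -35.0, 83.5]
wrist_force: [7.4, 1.0, -4.9]
finger_gap: 0.0136
```

```bash
cat >> h.py <<'E'
def head():
    P,Rm=pose(); x=Rm[:,0]; return np.degrees(np.arctan2(x@YS,x@UP)), np.degrees(np.arccos(-Rm[:,2]@AX))
def st():
    s=observe();P,Rm=pose(); print(s['time'],'gap',s['finger_gap'].round(4) if hasattr(s['finger_gap'],'round') else s['finger_gap'],'Ftool',(Rm.T@s['wrist_force']).round(1),'Ttool',(Rm.T@s['ft_torque']).round(2),'head/tilt',np.round(head(),2),'off slope frame mm',(np.array([UP,YS,AX])@(P-G)*1000).round(1),'q',np.round(s['q'],1))
E
python3 -c "
from h import *
st(); save('w5',grab_frame('wrist'))"
```

```text
6.7 gap 0.013645822918054414 Ftool [-1.3  7.4  4.9] Ttool [-2.02 -0.64 -0.05] head/tilt [-1.88  0.04] off slope frame mm [0.5 0.  2.2] q [ 40.3  34.8 -25.4  94.5 -22.   64.   23.3]
```

View pics/w5.png

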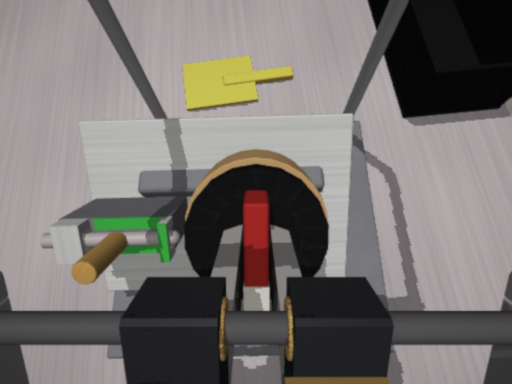

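carry_out(motion=[{"turn":[0,0,0.05],"xyz":[0,0.0006,0],"claw":0},{"turn":[0,0,0.09],"xyz":[0,0,0],"claw":0},{"turn":[0,0,0.09],"xyz":[0,0,0],"claw":0},{"turn":[0,0,0.09],"xyz":[0,0,0],"claw":0},{"turn":[0,0,0.09],"xyz":[0,0,0],"claw":0},{"turn":[0,0,0.09],"xyz":[0,0,0],"claw":0},{"turn":[0,0,0.09],"xyz":[0,0,0],"claw":0},{"turn":[0,0,0.09],"xyz":[0,0,0],"claw":0},{"turn":[0,0,0.09],"xyz":[0,0,0],"claw":0},{"turn":[0,0,0],"xyz":[0,0,0],"claw":0}])

```text
time: 7.75
tool_pos: [0.6267, -0.1226, 0.1606]
orientation: [-153.5, -23.5, 34.0]
wrist_force: [19.4, -1.0, -14.1]
finger_gap: 0.0136
```

```bash
python3 -c "
from h import *
st()"
```

```text
7.75 gap 0.013609489334740151 Ftool [ 8.6 19.  11.9] Ttool [-4.8   1.78 -0.06] head/tilt [-46.02   0.23] off slope frame mm [-0.3 -2.   2.2] q [ 33.2  33.5 -15.3  94.8 -27.9  65.3 -16. ]
```

carry_out(motion=[{"turn":[0,0,0],"xyz":[0.0005,0.0015,0.0005],"claw":0},{"turn":[0,0,0.05],"xyz":[0,0,0],"claw":0},{"turn":[0,0,0.09],"xyz":[0,0,0],"claw":0},{"turn":[0,0,0.09],"xyz":[0,0,0],"claw":0},{"turn":[0,0,0.09],"xyz":[0,0,0],"claw":0},{"turn":[0,0,0.06],"xyz":[0,0,0],"claw":0},{"turn":[0,0,0],"xyz":[0,0,0],"claw":0}])

```text
time: 8.45
tool_pos: [0.6274, -0.1235, 0.16]
orientation: [-147.2, -12.6, 14.2]
wrist_force: [12.8, -4.1, -8.4]
finger_gap: 0.0141
```

```bash
python3 -c "
from h import *
st()"
```

```text
8.45 gap 0.014054578488958608 Ftool [ 9.2 11.8  5.2] Ttool [-3.04  2.21 -0.11] head/tilt [-67.76   0.2 ] off slope frame mm [-1.4 -2.8  2.2] q [ 29.8  33.2 -10.4  94.9 -30.5  66.2 -35.6]
```

carry_out(motion=[{"turn":[0,0,0.03],"xyz":[0.0004,0.0008,0],"claw":0},{"turn":[0,0,0.06],"xyz":[0,0,0],"claw":0},{"turn":[0,0,0.06],"xyz":[0,0,0],"claw":0},{"turn":[0,0,0.06],"xyz":[0,0,0],"claw":0},{"turn":[0,0,0.06],"xyz":[0,0,0],"claw":0},{"turn":[0,0,0.03],"xyz":[0,0,0],"claw":0},{"turn":[0,0,0],"xyz":[0,0,0],"claw":0}])

```text
time: 9.15
tool_pos: [0.6276, -0.1242, 0.1595]
orientation: [-145.2, -3.0, -0.1]
wrist_force: [11.3, -5.2, -7.8]
finger_gap: 0.0135
```

```bash
python3 -c "
from h import *
st()"
```

```text
9.15 gap 0.013453900752354425 Ftool [10.9  9.   3.9] Ttool [-2.45  2.48 -0.14] head/tilt [-84.9    0.17] off slope frame mm [-2.3 -3.   2.2] q [ 27.2  33.   -6.7  95.  -32.4  66.9 -51.1]
```

carry_out(motion=[{"turn":[0,0,0.03],"xyz":[0.0004,0.0005,0],"claw":0},{"turn":[0,0,0.03],"xyz":[0,0,0],"claw":0},{"turn":[0,0,0.03],"xyz":[0,0,0],"claw":0},{"turn":[0,0,0],"xyz":[0,0,0],"claw":0}])

```text
time: 9.55
tool_pos: [0.6276, -0.1245, 0.1593]
orientation: [-145.1, -0.0, -4.3]
wrist_force: [6.6, -4.6, -5.6]
finger_gap: 0.0135
```

```bash
python3 -c "
from h import *
st()"
```

```text
9.55 gap 0.013480816872634799 Ftool [6.9 6.6 2.3] Ttool [-1.85  1.98 -0.07] head/tilt [-90.05   0.13] off slope frame mm [-2.6 -3.1  2.2] q [ 26.4  33.1  -5.6  95.  -33.   67.2 -55.7]
```

carry_out(motion=[{"turn":[0,0,0.03],"xyz":[0,0,0],"claw":0},{"turn":[0,0,0.03],"xyz":[0,0,0],"claw":0},{"turn":[0,0,0],"xyz":[0,0,0],"claw":0}])

```text
time: 9.85
tool_pos: [0.6276, -0.1245, 0.1593]
orientation: [-145.2, 1.9, -7.1]
wrist_force: [7.0, -3.9, -4.7]
finger_gap: 0.014
```

```bash
python3 -c "
from h import *
st()"
```

```text
9.85 gap 0.014032461008197512 Ftool [7.6 5.  2. ] Ttool [-1.89  2.04 -0.6 ] head/tilt [-93.47   0.13] off slope frame mm [-2.6 -3.1  2.2] q [ 25.9  33.   -4.9  95.1 -33.3  67.4 -58.9]
```

carry_out(motion=[{"turn":[0,0,0.03],"xyz":[0,0,0],"claw":0},{"turn":[0,0,0.03],"xyz":[0,0,0],"claw":0},{"turn":[0,0,0],"xyz":[0,0,0],"claw":0}])

```text
time: 10.15
tool_pos: [0.6273, -0.1245, 0.1593]
orientation: [-145.3, 3.9, -9.9]
wrist_force: [4.5, -6.3, -4.9]
finger_gap: 0.0149
```

```bash
python3 -c "
from h import *
st(); save('w6',grab_frame('wrist'))"
```

```text
10.15 gap 0.014897648202003498 Ftool [5.9 7.  0.6] Ttool [-1.79  1.52 -0.67] head/tilt [-96.9    0.12] off slope frame mm [-2.6 -2.8  2.2] q [ 25.4  33.   -4.1  95.1 -33.7  67.5 -62. ]
```

View pics/w6.png

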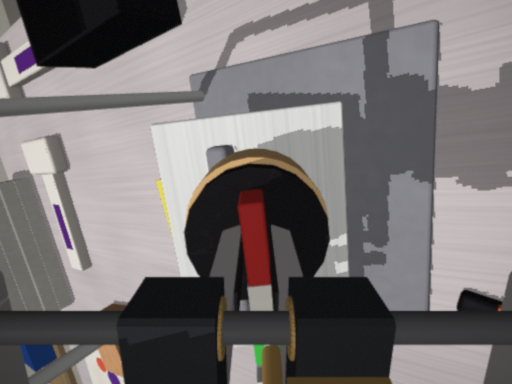

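The bar is skewed about 5° in the pads, the jaws have spread to 14.9 mm and the torque has levelled off at about 0.65 N m, so the collar is on its stop. I'll release and back off to look.

carry_out(motion=[{"turn":[0,0,0],"xyz":[0,0,0],"claw":70},{"turn":[0,0,0],"xyz":[0,0,0],"claw":70},{"turn":[0,0,0],"xyz":[0,0,0],"claw":70},{"turn":[0,0,0],"xyz":[0,0,0],"claw":70},{"turn":[0,0,0],"xyz":[0,0,0],"claw":70},{"turn":[0,0,-0.02],"xyz":[0,0,-0.01],"claw":70},{"turn":[0,0,-0.02],"xyz":[0,0,-0.02],"claw":70},{"turn":[0,0,-0.02],"xyz":[0,0,-0.025],"claw":70},{"turn":[0,0,-0.02],"xyz":[0,0,-0.025],"claw":70},{"turn":[0,0,-0.02],"xyz":[0,0,-0.02],"claw":70},{"turn":[0,0,0],"xyz":[0,0,0],"claw":70}])

```text
time: 11.3
tool_pos: [0.6229, -0.1832, 0.244]
orientation: [-145.1, 0.5, -5.2]
wrist_force: [0.4, 0.3, -0.4]
finger_gap: 0.0657
```

```bash
python3 - <<'E'
from h import *
st(); p=camera_params('wrist'); im=grab_frame('wrist'); save('w7',im)
import pickle; pickle.dump((p,im),open('w7.pkl','wb'))
for X in (G+.008*AX,KN+.015*AX): print(proj('w',X,p))
rows(KN+YS*0+.08*AX,Rtool(-90),8)
E
```

```text
11.3 gap 0.06574919450754123 Ftool [ 0.4 -0.   0.5] Ttool [-0.51  0.01  0.04] head/tilt [-91.06   0.19] off slope frame mm [ -2.3  -2.7 105.3] q [ 29.3  30.3  -3.3  87.9 -31.2  78.1 -58.1]
[255.16536664 204.99301237]
[256.97954615 301.57464971]
turn/row [0.0001, -0.0001, -0.0024] deg/row 0.14
[-0.0116, -0.0, 0.003]
[-0.0116, -0.0001, 0.0031]
[-0.0116, -0.0001, 0.003]
[-0.0116, -0.0001, 0.003]
[-0.0116, -0.0001, 0.0031]
[-0.0116, -0.0002, 0.003]
[-0.0116, -0.0002, 0.003]
[-0.0116, -0.0002, 0.0031]
```

View pics/w7.png

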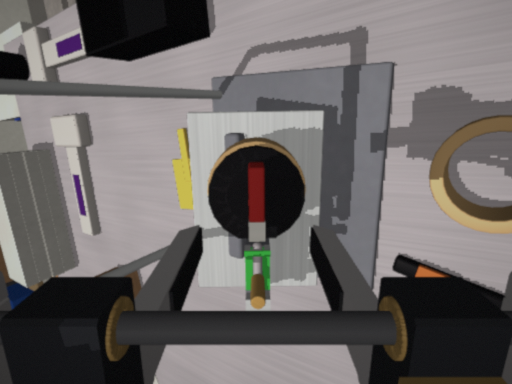

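The white end at (257,232) points straight at the green-marked bolt at (257,260). I'll check the angle numerically and go to the knob.

```bash
python3 - <<'E'
from h import *
import pickle
p,im=pickle.load(open('w7.pkl','rb')); im=im.astype(int)
r,g,b=im[...,0],im[...,1],im[...,2]
red=(r>90)&(g<50)&(b<60); red[:,:235]=0;red[:,285:]=0;red[:150]=0;red[240:]=0
yx=np.argwhere(red)
# bar edges by row -> centerline on plane
gp=G+.008*AX
def pl(px):
    o,d=ray('w',px,p); X=o+d*((gp-o)@AX)/(d@AX); return np.array([(X-gp)@UP,(X-gp)@YS])*1000
pts=np.array([pl((np.mean(yx[yx[:,0]==v,1]),v)) for v in range(165,219)])
k=np.polyfit(pts[:,1],pts[:,0],1); print('slope deg',np.degrees(np.arctan(k[0])),'offset up mm',k[1],pts[0],pts[-1])
E
```

```text
** On entry to DLASCL parameter number  4 had an illegal value
 ** On entry to DLASCL parameter number  4 had an illegal value
 ** On entry to DLASCL parameter number  4 had an illegal value
 ** On entry to DLASCL parameter number  4 had an illegal value
 ** On entry to DLASCL parameter number  5 had an illegal value
 ** On entry to DLASCL parameter number  4 had an illegal value
  return _methods._mean(a, axis=axis, dtype=dtype,
  ret = ret.dtype.type(ret / rcount)
Traceback (most recent call last):
numpy.linalg.LinAlgError: SVD did not converge in Linear Least Squares
```

carry_out(motion=[{"turn":[0,0,-0.003],"xyz":[-0.0116,0,0.003],"claw":70},{"turn":[0,0,-0.003],"xyz":[-0.0116,0,0.003],"claw":70},{"turn":[0,0,-0.003],"xyz":[-0.0116,-0.0001,0.003],"claw":70},{"turn":[0,0,-0.003],"xyz":[-0.0116,-0.0001,0.003],"claw":70},{"turn":[0,0,-0.003],"xyz":[-0.0116,-0.0001,0.003],"claw":70},{"turn":[0,0,-0.002],"xyz":[-0.0116,-0.0002,0.003],"claw":70},{"turn":[0,0,-0.002],"xyz":[-0.0116,-0.0002,0.003],"claw":70},{"turn":[0,0,0],"xyz":[-0.0116,-0.0002,0.003],"claw":70},{"turn":[0,0,0],"xyz":[0,0,0],"claw":70},{"turn":[0,0,0],"xyz":[0,0,0],"claw":70}])

```text
time: 12.35
tool_pos: [0.531, -0.1586, 0.2231]
orientation: [-145.0, 0.1, -4.2]
wrist_force: [0.3, 0.2, 0.8]
finger_gap: 0.0658
```

```bash
python3 - <<'E'
from h import *
st(); p=camera_params('wrist'); im=grab_frame('wrist')
X=proj('w',KN+.015*AX,p); print(X); cv2.circle(im,tuple(int(round(v)) for v in X),2,(0,255,255),-1); save('w8',im)
print([(np.round(d['point'],1).tolist(),round(d['p'],2)) for d in tip_of('bolt_knob','wrist')][:2], proj('w',KN,p))
P,Rm=pose(); print((Rm.T@(KN+.005*AX-P)).round(4))
E
```

```text
12.35 gap 0.06579434932593906 Ftool [ 0.3 -0.7 -0.5] Ttool [-0.55 -0.01 -0.  ] head/tilt [-9.003e+01  7.000e-02] off slope frame mm [ 0.3 90.7 78. ] q [ 31.8  23.7  -3.9 101.5 -31.5  73.3 -52. ]
[258.62972768 213.88266687]
[([257.0, 210.6], 0.93)] [258.49147626 207.77243413]
[-0.      0.0003  0.0739]
```

View pics/w8.png

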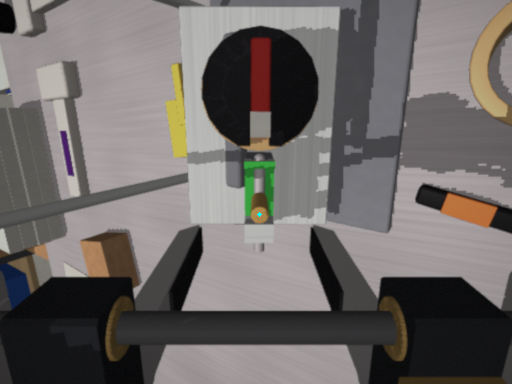

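The notch at (260,143) faces the bolt, the bar is in line with it, and my fitted knob point sits on the knob. I'll descend and grip it.

carry_out(motion=[{"turn":[0,0,0],"xyz":[0,0,0.012],"claw":70},{"turn":[0,0,0],"xyz":[0,0,0.012],"claw":70},{"turn":[0,0,0],"xyz":[0,0,0.012],"claw":70},{"turn":[0,0,0],"xyz":[0,0,0.012],"claw":70},{"turn":[0,0,0],"xyz":[0,0,0.012],"claw":70},{"turn":[0,0,0],"xyz":[0,0,0.008],"claw":70},{"turn":[0,0,0],"xyz":[0,0.0003,0.006],"claw":70},{"turn":[0,0,0],"xyz":[0,0,0],"claw":70}])

```text
time: 13.25
tool_pos: [0.5337, -0.1159, 0.1615]
orientation: [-145.0, 0.1, -4.2]
wrist_force: [-0.2, 0.2, 0.2]
finger_gap: 0.0659
```

carry_out(motion=[{"turn":[0,0,0],"xyz":[0,0,0],"claw":0},{"turn":[0,0,0],"xyz":[0,0,0],"claw":0},{"turn":[0,0,0],"xyz":[0,0,0],"claw":0},{"turn":[0,0,0],"xyz":[0,0,0],"claw":0},{"turn":[0,0,0],"xyz":[0,0,0],"claw":0},{"turn":[0,0,0],"xyz":[0,0,0],"claw":0},{"turn":[0,0,0],"xyz":[0,0,0],"claw":0},{"turn":[0,0,0],"xyz":[0,0,0],"claw":0},{"turn":[0,0,0],"xyz":[0,0,0],"claw":0},{"turn":[0,0,0],"xyz":[0,0,0],"claw":0}])

```text
time: 14.25
tool_pos: [0.5336, -0.1181, 0.1611]
orientation: [-145.1, 0.1, -4.3]
wrist_force: [0.7, -6.9, -8.5]
finger_gap: 0.0134
```

```bash
python3 - <<'E'
from h import *
st(); save('w9',grab_frame('wrist'))
E
```

```text
14.25 gap 0.013365057834070609 Ftool [ 1.2 10.5  3.1] Ttool [-3.05  0.32  0.  ] head/tilt [-90.12   0.14] off slope frame mm [-2.  91.1  4. ] q [ 29.6  26.2  -5.6 106.7 -33.5  64.8 -50.7]
```

View pics/w9.png

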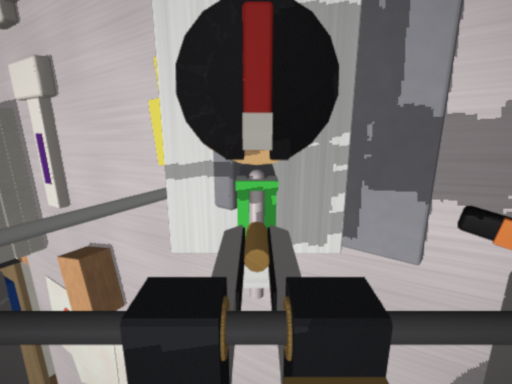

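The knob at (257,245) is held, gap 13.4 mm. I'll relieve the side load and push towards the collar.

carry_out(motion=[{"turn":[0,0,0],"xyz":[0,0.0012,0],"claw":0},{"turn":[0,0,0],"xyz":[0.001,0,0],"claw":0},{"turn":[0,0,0],"xyz":[0.002,0,0],"claw":0},{"turn":[0,0,0],"xyz":[0.002,0,0],"claw":0},{"turn":[0,0,0],"xyz":[0.002,0,0],"claw":0},{"turn":[0,0,0],"xyz":[0.002,0,0],"claw":0},{"turn":[0,0,0],"xyz":[0.002,0,0],"claw":0},{"turn":[0,0,0],"xyz":[0,0,0],"claw":0}])

```text
time: 15.1
tool_pos: [0.5448, -0.119, 0.1611]
orientation: [-145.1, 0.1, -4.3]
wrist_force: [-0.6, -5.3, -3.3]
finger_gap: 0.0135
```

```bash
python3 - <<'E'
from h import *
st()
E
```

```text
15.1 gap 0.013471886494588033 Ftool [-0.2  6.2 -0.3] Ttool [-2.05 -0.06  0.08] head/tilt [-90.07   0.1 ] off slope frame mm [-2.1 80.   4. ] q [ 29.3  27.   -5.7 105.3 -33.5  65.2 -51.3]
```

carry_out(motion=[{"turn":[0,0,0],"xyz":[0.002,0,0],"claw":0},{"turn":[0,0,0],"xyz":[0.002,0,0],"claw":0},{"turn":[0,0,0],"xyz":[0.002,0,0],"claw":0},{"turn":[0,0,0],"xyz":[0.001,0,0],"claw":0},{"turn":[0,0,0],"xyz":[0.001,0,0],"claw":0},{"turn":[0,0,0],"xyz":[0,0,0],"claw":0}])

```text
time: 15.7
tool_pos: [0.5526, -0.1197, 0.161]
orientation: [-145.1, 0.1, -4.3]
wrist_force: [-1.8, -6.2, -2.7]
finger_gap: 0.0134
```

```bash
python3 - <<'E'
from h import *
st()
E
```

```text
15.7 gap 0.01339015212492774 Ftool [-1.4  6.7 -1.4] Ttool [-1.98 -0.24 -0.01] head/tilt [-90.08   0.11] off slope frame mm [-2.2 72.1  4. ] q [ 29.   27.6  -5.6 104.3 -33.4  65.4 -51.7]
```

Moved 19 mm, past where the nose would strike the rim. I'll creep on to the end.

carry_out(motion=[{"turn":[0,0,0],"xyz":[0.001,0,0],"claw":0},{"turn":[0,0,0],"xyz":[0.001,0,0],"claw":0},{"turn":[0,0,0],"xyz":[0.001,0,0],"claw":0},{"turn":[0,0,0],"xyz":[0,0,0],"claw":0}])

```text
time: 16.1
tool_pos: [0.5546, -0.1198, 0.161]
orientation: [-145.0, 0.2, -4.2]
wrist_force: [-9.9, -6.9, 1.6]
finger_gap: 0.0135
```

```bash
python3 - <<'E'
from h import *
st()
E
```

```text
16.1 gap 0.01347462623216677 Ftool [-9.4  5.3 -5.7] Ttool [-1.7  -2.04 -0.03] head/tilt [-90.09   0.2 ] off slope frame mm [-2.2 70.1  4. ] q [ 28.9  27.8  -5.6 104.  -33.4  65.5 -51.9]
```

carry_out(motion=[{"turn":[0,0,0],"xyz":[0.001,0,0],"claw":0},{"turn":[0,0,0],"xyz":[0.001,0,0],"claw":0},{"turn":[0,0,0],"xyz":[0,0,0],"claw":0}])

```text
time: 16.4
tool_pos: [0.5549, -0.1198, 0.1609]
orientation: [-145.0, 0.4, -4.1]
wrist_force: [-19.3, -8.0, 8.2]
finger_gap: 0.0135
```

```bash
python3 - <<'E'
from h import *
st(); save('w10',grab_frame('wrist'))
E
```

```text
16.4 gap 0.013526293953781118 Ftool [-18.7   3.  -12. ] Ttool [-1.18 -4.71 -0.04] head/tilt [-90.13   0.36] off slope frame mm [-2.3 69.8  3.9] q [ 28.8  27.9  -5.6 103.8 -33.3  65.7 -52. ]
```

View pics/w10.png

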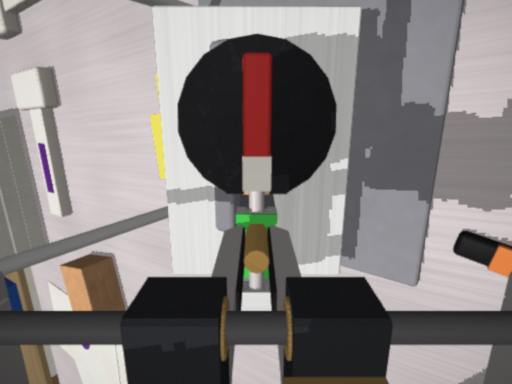

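The bolt is hard against its end: the knob is 69.8 mm from the axis (expected 70) and the push force is 19 N. The nose is in the notch at (257,190). I'll relieve the push, release and retreat along the axis.

carry_out(motion=[{"turn":[0,0,0],"xyz":[-0.0014,0,0],"claw":0},{"turn":[0,0,0],"xyz":[0,0,0],"claw":60},{"turn":[0,0,0],"xyz":[0,0,0],"claw":60},{"turn":[0,0,0],"xyz":[0,0,0],"claw":60},{"turn":[0,0,0],"xyz":[0,0,0],"claw":60},{"turn":[0,0,0],"xyz":[0,0,0],"claw":60},{"turn":[0,0,0],"xyz":[0,0,-0.01],"claw":60},{"turn":[0,0,0],"xyz":[0,0,-0.02],"claw":60},{"turn":[0,0,0],"xyz":[0,0,-0.03],"claw":60},{"turn":[0,0,0],"xyz":[0,0,-0.03],"claw":60},{"turn":[0,0,0],"xyz":[0,0,-0.02],"claw":60},{"turn":[0,0,0],"xyz":[0,0,-0.01],"claw":60},{"turn":[0,0,0],"xyz":[0,0,0],"claw":60}])

```text
time: 17.75
tool_pos: [0.5517, -0.1887, 0.2606]
orientation: [-145.0, 0.0, -4.3]
wrist_force: [0.3, 1.4, 0.1]
finger_gap: 0.0564
```

```bash
python3 - <<'E'
from h import *
st(); p=camera_params('wrist'); im=grab_frame('wrist')
X=proj('w',KN-.0205*YS+.015*AX,p); print('expected home knob top',X,'per mm',proj('w',KN-.0195*YS+.015*AX,p)-X)
X=proj('w',G+.008*AX,p);print('bar',X)
cv2.imwrite('pics/w11.png',cv2.cvtColor(cv2.resize(im[60:260,160:360],None,fx=3,fy=3,interpolation=cv2.INTER_CUBIC),cv2.COLOR_RGB2BGR))
save('top2',grab_frame('top'))
E
```

```text
17.75 gap 0.056379742140896576 Ftool [ 0.1 -1.2  0.8] Ttool [-0.45  0.   -0.03] head/tilt [-9.004e+01  4.000e-02] off slope frame mm [ -1.6  67.9 125.1] q [ 32.4  24.5  -3.   95.  -30.6  78.8 -53.7]
expected home knob top [256.05546676 199.51317781] per mm [2.59235953e-04 1.06815696e+00]
bar [256.06773709 119.15795761]
```

View pics/w11.png

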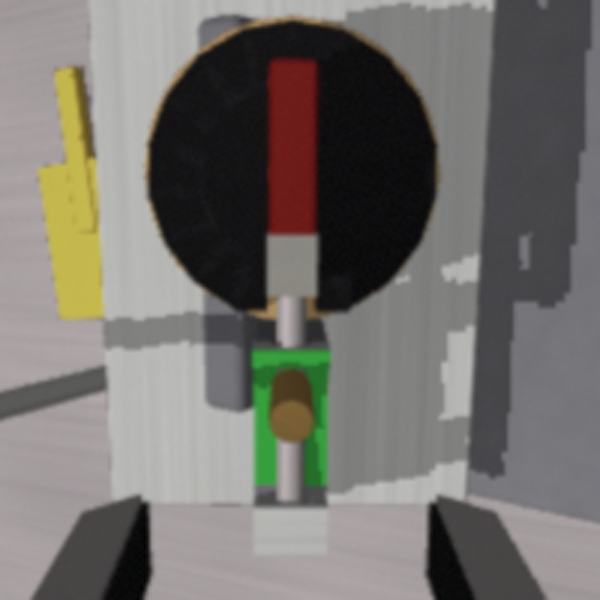

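View pics/top2.png

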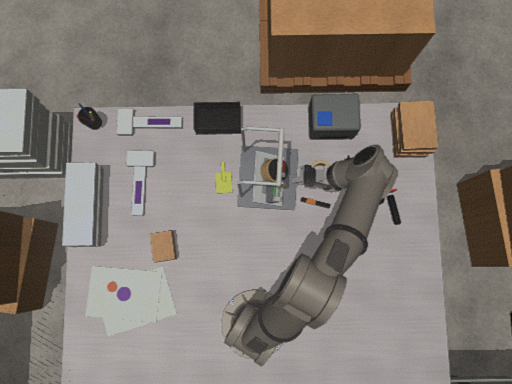

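The final view shows the white end at (257,148) in line with the bolt, its nose in the notch, and the knob top at row 200.2 against 199.5 expected when home. The other items are where they were, and the gripper is clear.

```bash
python3 - <<'E'
from h import *
print(close_job())
E
```

```text
the job is handed in; nothing more can be done
None
```

The tape roll is locked. I turned the collar clockwise by its red grip until it came up firmly against its stop, then pushed the bolt by its brass knob fully home into the notch. I released it, backed off about 12 cm, and handed the job in at about 18 s of the 58 s allowed.

- **Collar:** It turned about 118°. At the stop the torque levelled off near 0.65 N m and the bar began to skew in the finger pads. In the pictures afterwards, the white end and the notch face the bolt to within about 1° by eye.
- **Bolt:** It stopped hard with 19 N on it. At that point the knob was 69.8 mm from the collar's axis, against 70 mm expected. After release the nose is in the notch, and the knob shows within 0.7 pixel (about 0.7 mm) of the fully-home position.
- **Other items:** The top view shows the squeegee, knife, carton and sign where they were. The arm partly hides the spare roll and the tape gun, but nothing in the run touched them.

**Failed or disagreeing checks:**
- My script for measuring the bar's final angle crashed, so that angle was only checked by eye.
- The fixed cameras differed from the wrist camera by a few millimetres (5–9 mm), so I relied on the wrist camera.
- While turning, side forces built up to about 20 N because the gripper sat slightly off-centre. I corrected this along the way.

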